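# Set the pharmacy bell timer to 20 minutes

## Task

The wiped-down counting tray has to stand for twenty minutes, so set the bell timer that stands on the grey desk pad: wind its dial clockwise until the pointer is clearly past the round stud of the top (30 minute) mark, then turn it back down to 20 minutes, to within a minute, and let go. The dial is stiff and the timer light, so press it down onto the pad while turning: its case must stay standing where it is without sliding or swinging round, yet never be leaned on hard (no more than 30 N on the pad). Leave everything else on the counter where it is.

Things in the scene. Friction and masses are not known exactly. Their poses are not given: they have to be found in the camera images.
- timer: loose white bell timer, 0.2 to 0.4 kg, dial included: round case 84 mm in diameter and 40 mm high on a black rubber foot, with the dial on top. Origin: centre of the underside, on the dial's axis; z up; -x is the front, where a small grey nose sticks out. The case is rigid, so when it is pressed the force rises steeply with the last millimetre
- foot (a point): centre of the black rubber foot, 76 mm in diameter. The timer's own weight does not hold its case against the stiff dial (0.13 N m to turn): with no downward push the case swings round with the dial. A push of about 8 to 12 N holds it, depending on the pad's grip (friction coefficient 0.48 to 0.72); more than 30 N on the pad is too much
- mark_20 (a point): the 20 minute mark, a long black bar on the case top beside the dial, 35 mm from the axis, at -0.5 rad from the timer's +x axis. Marks run clockwise from above, every 5 minutes = 0.5 rad: long bars at 0, 10 and 20, short bars at 5, 15 and 25, a round stud at 30; 0 lies at +1.5 rad (near the timer's +y) and 15 on its +x axis
- mark_30 (a point): the top mark, 30 minutes: a round black stud 8 mm wide on the case top, 35 mm from the axis, at -1.5 rad from the timer's +x axis (near its -y)
- dial (a joint): how far the dial is wound, rad: 0.1 rad is one minute, growing clockwise seen from above. 0 = 0 minutes, 2.0 = 20 minutes, 3.0 = the top mark (30 minutes), hard stop at 3.5. It stays where it is left. The pointer's direction in the timer's frame is 1.5 minus this value
- dial_grip (a point): point on the dial's axis 66 mm above the pad, in the middle of the upright white grip bar: 14 mm thick, 53 mm long (25 mm back from the axis, 28 mm forward), from 46 to 76 mm above the pad. It stands across the dial's grey disc, 60 mm in diameter, top 46 mm above the pad. The bar's pointed end, with a black line on top, is the pointer
- pointer_tip (a point): tip of the grip bar's pointed end, at the bar's top, 28 mm from the dial's axis
- timer_nose (a point): front of the case's grey nose, 49 mm from the timer's axis, 21 mm above the pad; it shows whether the case slides or swings
- pad: the fixed grey desk pad the timer stands on, 130 mm square and 4 mm thick, stuck to the counter. Origin: centre of its underside, z = 0
- vial_a: amber vial with a white cap, 38 mm in diameter, 75 mm high, standing loose near the timer; leave alone. Origin at its underside
- vial_b: smaller amber vial with a white cap, 32 mm in diameter, 62 mm high, standing loose near the timer; leave alone. Origin at its underside
- stock_jar: white jar, 52 mm in diameter, 85 mm high, standing loose near the timer; leave alone. Origin at its underside
- spatula: spatula, 190 mm long, lying loose between the timer and the robot; leave alone
- mortar: white bowl, 100 mm in diameter, 60 mm high, off to the left; leave alone. Origin at its underside
- pen_mug: mug, 76 mm in diameter, 90 mm high, off to the right; leave alone. Origin at its underside
- count_tray: blue counting tray, 200 by 150 by 20 mm, off to the left; leave alone. Origin at its underside

How it is judged:
By the outcome, as a careful person would: the job done as asked, in the order asked, and still so for the second after the job is handed in, with the robot touching nothing.
It also fails if it takes over 61 s, if anything falls off the work surface, if the arm or the gripper's body presses on something with over 40 N, if the wrist force passes 120 N, or if a joint passes its speed limit or range.

## Robot

A 6-joint arm with a two-finger parallel gripper is mounted at the origin on the work surface. World frame = base frame: x ahead of the robot, y to its left, z up, the work surface at z = 0. Lengths are in mm, angles in degrees, forces in N, time in s.
With the tool pointing down it reaches from about 350 to 850 mm from the base axis. Payload 8.1 kg.
Tool frame: the origin (TCP) lies between the finger pads; the fingertips stand 11 mm ahead of it and the grasp point (between the pads) lies 8 mm behind it; z points along the fingers, y is the line along which they close (so a half turn about z gives the same grasp; the last joint's range is limited). The gripper opens to 85 mm and grips with 20 to 120 N. Pads are 22 mm wide; open, the fingers measure 114 mm over their backs; the gripper's body (76 mm by 85 mm) begins 54 mm behind the grasp point. The pads swing forward as they close: fully open they stand 13 mm farther back than shut.
Start: joints at [66.727, 7.471, 85.268, -0, 87.261, -4.893], TCP at [189.174, 569.402, 242.292] pointing down, gripper open.
Joint ranges: [-169.43, 169.43], [-51.17, 129.36], [1.28, 143.12], [-76.62, 256.62], [0, 156.53], [-152.29, 152.29]. Speed limits (degrees/s): [136.94, 136.94, 159.86, 180, 180, 180].

## Interface

Orientations are given as [roll, pitch, yaw] about the fixed x, y, z axes, in that order (R = Rz(yaw) Ry(pitch) Rx(roll)).
In Python, from bench import r, snapshot, get_calibration gives the robot as it stands.
- The arm moves only by the tool step_arm, never from a script. Its argument "rows" is a list of rows, each a list of 2 entries, a list of its own where there are three numbers: the shift along the tool's x, y, z in mm, then the turn about the tool's z in degrees. In form: [[[tx, ty, tz], yaw], ...]. A call has 1 to 12 rows; each row is the pose to reach, as a shift and turn from the pose commanded when the call began, along the tool's axes at that moment; what a row does not reach only later rows make up. A row lasts 1/10 s, in which the tool goes at most 50 mm and 8.59 degrees, less where a joint would pass 70% of its speed; a pose out of reach is approached as far as the arm can. A call with a gripper value outside its range is refused whole. "fingers" is the opening, from 0 (shut) to 1 (fully open), set as the call begins (left out, the last holds). The fingers move at their own pace and stop on an object; "squeeze" is the grip in N (left out, the last holds). Time passes only in rows, so rows that repeat a pose let the fingers close. It gives the time, the measured TCP pose, the force, the opening and the grip force at its end, in the units of the state.
- r.sense(): the state, without advancing time (a new reading comes with each control period).
- snapshot(name): name is "side" or "top"; returns the picture (400x640x3 uint8, blue, green, red); there is no depth.
- get_calibration(name): a dict with "fovy" (degrees; the focal length in pixels is half the picture's height over the tangent of half this angle, whatever the lens; pixels are square), "cx", "cy" (the principal point, pixels), "eye" and "orientation" of the camera in the world. Camera axes: x right, y up, looking along -z (the intrinsics and any distortion apply to the point x, -y, -z); pixel columns grow to the right and rows downward; lengths in mm; the calibration is good to about 2 mm. A picture is of the moment at which its call begins. get_calibration takes no time and is no camera call.
- r.hand_in(): hands the job in; it is judged then, once.
The state is a dict: "time": time; "joint_pos": joint angles; "qd": joint speeds; "joint_efforts": joint torques, N m; "tool_pos": TCP position; "tcp_rot": TCP orientation; "ft_force": force on the tool from outside, world axes, zero at the start; "wrist_torque": the same for the moment, N m; "finger_gap": finger opening in mm; "grip_force": force on a finger pad.
Only numpy, scipy, OpenCV 4.12 (cv2) and the standard library are available. Lean on these libraries where they do the work, as an engineer would, in place of code of your own. Each camera call takes 0.05 s, during which the arm holds its last target. There are 200 camera calls.

## Working session

There is one attempt and no reset: what is moved stays moved. The work goes in short steps, Python scripts to look and compute and a tool call to move; the robot and the scene stay as the last step left them, time stands still between calls to the robot, and variables do not carry over. Pictures are saved under pics/ and viewed, at most 10 in all, crops included, and the job is handed in when it is done.

Besides the shell and the picture viewer there is one more tool, called after ">>>" as name([rows], argument=value, ...), one row to a line, values as JSON. step_arm: Moves the arm, as the interface text tells. Its arguments: {"type":"object","properties":{"rows":{"type":"array"},"fingers":{"type":"number"},"squeeze":{"type":"number"}},"required":["rows"]}

```bash
mkdir -p pics
python3 - <<'E'
from bench import r, snapshot, get_calibration
import cv2
for n in("top","side"):
    cv2.imwrite(f"pics/{n}0.png",snapshot(n)); print(n,get_calibration(n))
s=r.sense(); print(s)
E
```

```text
top {'fovy': 43.46692369555674, 'cx': 328.53488957465163, 'cy': 192.8987353763452, 'eye': array([ 323.01667755,    4.06792432, 1502.84968895]), 'orientation': array([  8.43394916,  -0.42931061, -90.18253692])}
side {'fovy': 53.20617006376513, 'cx': 323.9478398104934, 'cy': 200.657276294973, 'eye': array([  12.85454598, -491.52127835,  911.30470714]), 'orientation': array([ 40.34374944,   0.8289843 , -45.42087147])}
{'time': 0.1, 'joint_pos': array([ 6.67270653e+01,  7.51014038e+00,  8.53214437e+01, -5.78277119e-04,
        8.72625221e+01, -4.89260046e+00]), 'qd': array([-0.00346379, -0.13826645, -0.14634028, -0.0633313 , -0.06160024,
        0.11461823]), 'joint_efforts': array([-2.55453028e-05, -5.70957863e+01, -5.01936686e+01, -2.82502688e-04,
        8.31260229e-03,  4.52433858e-05]), 'tool_pos': array([188.986075  , 568.9665898 , 241.37129931]), 'tcp_rot': array([-1.79906187e+02, -7.45067870e-03,  1.61619688e+02]), 'ft_force': array([-0.05574346, -0.98123054,  1.22327198]), 'wrist_torque': array([ 0.04128169, -0.05011219,  0.01292427]), 'grip_force': 0.0, 'finger_gap': 85.16560156200724}
```

View pics/top0.png

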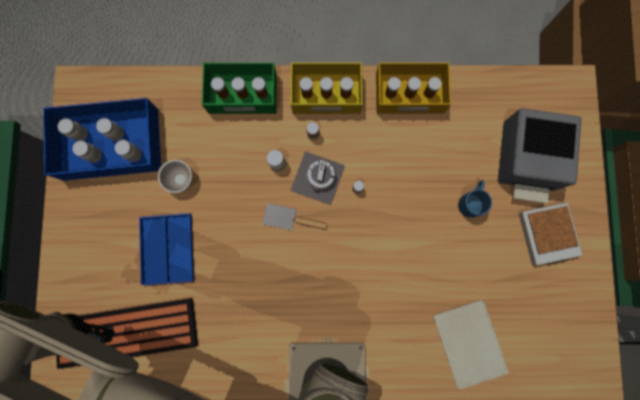

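View pics/side0.png

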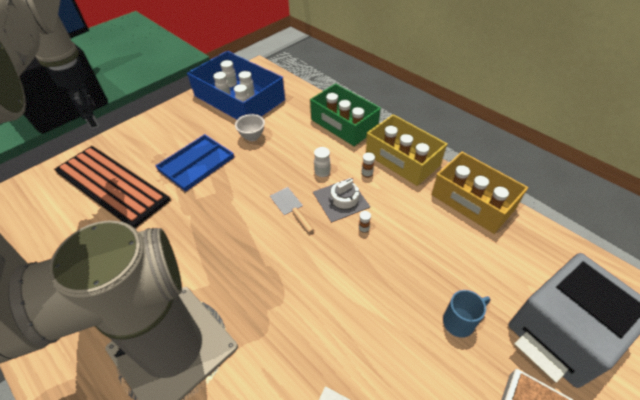

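The timer stands on the pad near (321,175) in top and (345,195) in side. The vials are at (313,130) and (359,187), and the jar is at (276,159). I'll zoom in on both.

```bash
cat > h.py <<'E'
import numpy as np, cv2
from scipy.spatial.transform import Rotation as R
from bench import r, snapshot, get_calibration
def cam(n):
    c=get_calibration(n); f=200/np.tan(np.radians(c['fovy']/2))
    return c,f,R.from_euler('xyz',c['orientation'],degrees=True).as_matrix()
def proj(n,p):
    c,f,M=cam(n); q=(np.atleast_2d(p)-c['eye'])@M
    return np.c_[c['cx']+f*q[:,0]/-q[:,2], c['cy']-f*q[:,1]/-q[:,2]]
def ray(n,u,v,z):
    c,f,M=cam(n); d=M@np.array([(u-c['cx'])/f,-(v-c['cy'])/f,-1.]); e=np.array(c['eye'])
    return e+d*(z-e[2])/d[2]
def crop(a,b,c,d,k,img): return cv2.resize(img[b:d,a:c],None,fx=k,fy=k,interpolation=cv2.INTER_CUBIC)
E
python3 - <<'E'
from h import *
a=crop(285,145,355,210,8,cv2.imread('pics/top0.png')); b=crop(305,160,385,240,7,cv2.imread('pics/side0.png'))
cv2.imwrite('pics/ca.png',a); cv2.imwrite('pics/cb.png',b)
E
```

```text
(no output)
```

View pics/ca.png

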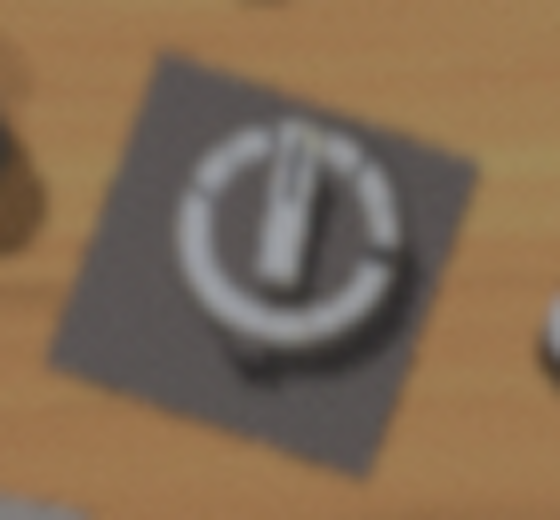

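View pics/cb.png

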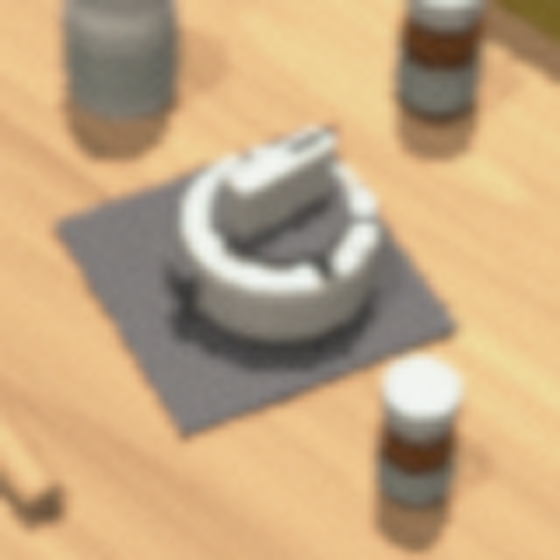

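```bash
cat > meas.py <<'E'
from h import *
from scipy.optimize import minimize
from scipy.ndimage import map_coordinates
A=np.radians(np.arange(0,360,2))
def samp(n,img,x,y,rad,z,a=A):
    p=proj(n,np.c_[x+rad*np.cos(a),y+rad*np.sin(a),np.full(len(a),z)])
    return map_coordinates(img,[p[:,1],p[:,0]],order=1)
def centre(n,img,x0,y0,z=44):
    def c(q): return -(sum(samp(n,img,*q,k,z).mean() for k in(33,36,39))/3-(samp(n,img,*q,45,z).mean()+samp(n,img,*q,27,z).mean())/2)
    return minimize(c,[x0,y0],method='Nelder-Mead',options={'initial_simplex':[[x0,y0],[x0+6,y0],[x0,y0+6]]})
def gray(n,k=5): return np.mean([cv2.cvtColor(snapshot(n),cv2.COLOR_BGR2GRAY).astype(float) for _ in range(k)],0)
E
python3 - <<'E'
from meas import *
for n,c0 in(("top",(321.2,174.3)),("side",(345,192.5))):
    im=gray(n); np.save(f'{n}.npy',im)
    p=ray(n,*c0,44); o=centre(n,im,p[0],p[1]); x,y=o.x
    print(n,p.round(1),o.x.round(1),round(o.fun,1))
    v=np.mean([samp(n,im,x,y,k,44) for k in(33,35,37)],0)
    a=np.degrees(A); a=(a+180)%360-180; i=np.argsort(a)
    print([(int(a[j]),int(v[j])) for j in i[::2]])
t=lambda u,v,z:ray("top",285+u/8,145+v/8,z).round(1)
s=lambda u,v,z:ray("side",305+u/7,160+v/7,z).round(1)
print("bar top ends",t(278,282,80),t(300,140,80),"side",s(238,190,80),s(335,133,80))
print("vials etc")
for u,v,z in((313,128,75),(359,186,62),(276,156,85)): print(ray("top",u,v,z).round())
print("pad",[ray("top",285+u/8,145+v/8,4)[:2].round(1) for u,v in((165,50),(480,168),(365,478),(48,365))])
E
```

```text
top [594.9  13.9  44. ] [597.5  15.6] -46.6
[(-180, 145), (-176, 143), (-172, 140), (-168, 137), (-164, 140), (-160, 144), (-156, 144), (-152, 143), (-148, 142), (-144, 143), (-140, 145), (-136, 145), (-132, 146), (-128, 146), (-124, 146), (-120, 142), (-116, 132), (-112, 113), (-108, 87), (-104, 81), (-100, 97), (-96, 118), (-92, 134), (-88, 141), (-84, 140), (-80, 139), (-76, 138), (-72, 140), (-68, 144), (-64, 146), (-60, 144), (-56, 138), (-52, 127), (-48, 119), (-44, 125), (-40, 137), (-36, 143), (-32, 143), (-28, 139), (-24, 132), (-20, 130), (-16, 133), (-12, 133), (-8, 129), (-4, 133), (0, 135), (4, 129), (8, 116), (12, 123), (16, 136), (20, 144), (24, 146), (28, 143), (32, 140), (36, 137), (40, 139), (44, 143), (48, 146), (52, 147), (56, 141), (60, 131), (64, 123), (68, 126), (72, 138), (76, 146), (80, 150), (84, 151), (88, 151), (92, 152), (96, 151), (100, 151), (104, 151), (108, 151), (112, 150), (116, 150), (120, 150), (124, 150), (128, 150), (132, 150), (136, 150), (140, 151), (144, 150), (148, 149), (152, 148), (156, 147), (160, 146), (164, 144), (168, 143), (172, 144),
[... 685 characters left out ...]
 193), (28, 207), (32, 208), (36, 216), (40, 227), (44, 234), (48, 235), (52, 234), (56, 232), (60, 224), (64, 209), (68, 206), (72, 214), (76, 224), (80, 228), (84, 224), (88, 219), (92, 215), (96, 215), (100, 219), (104, 223), (108, 225), (112, 227), (116, 229), (120, 231), (124, 232), (128, 234), (132, 234), (136, 234), (140, 234), (144, 233), (148, 234), (152, 235), (156, 236), (160, 237), (164, 236), (168, 233), (172, 228), (176, 225)]
bar top ends [570.8  17.9  80. ] [622.9   9.9  80. ] side [572.2  17.2  80. ] [622.6  10.1  80. ]
vials etc
[727.  38.  75.]
[557. -96.  62.]
[641. 144.  85.]
pad [array([674.1,  61.7]), array([627.9, -58.3]), array([509.2, -14. ]), array([552.4, 105.5])]
```

>>> step_arm([
  [[-561.7, -397, 102], -9.9],
  [[-561.7, -397, 102], -9.9],
  [[-561.7, -397, 102], -9.9],
  [[-561.7, -397, 102], -9.9],
  [[-561.7, -397, 102], -9.9],
  [[-561.7, -397, 102], -9.9],
  [[-561.7, -397, 102], -9.9],
  [[-561.7, -397, 102], -9.9],
  [[-561.7, -397, 102], -9.9],
  [[-561.7, -397, 102], -9.9],
  [[-561.7, -397, 102], -9.9],
  [[-561.7, -397, 102], -9.9],
], fingers=0.33, squeeze=20)

```text
time: 1.8
tool_pos: [541.6, 90.4, 154.5]
tcp_rot: [180.0, 0.0, 171.5]
ft_force: [0.9, 1.0, 0.8]
finger_gap: 28.4
grip_force: 0.0
```

>>> step_arm([
  [[-33, -33, 12], 0],
  [[-66.4, -66.6, 24], 0],
  [[-66.4, -66.6, 24], 0],
  [[-66.4, -66.6, 24], 0],
  [[-66.4, -66.6, 24], 0],
])

```text
time: 2.3
tool_pos: [596.1, 17.3, 130.7]
tcp_rot: [180.0, -0.0, 171.5]
ft_force: [-0.5, 0.5, -0.7]
finger_gap: 28.5
grip_force: 0.0
```

Run:
```python
from h import *
s=r.sense(); print(s['tool_pos'],s['tcp_rot'],s['ft_force'])
t=snapshot("top"); b=snapshot("side")
u=np.hstack([crop(285,135,365,215,5,t),crop(305,130,385,210,5,b)]); cv2.imwrite('pics/c2.png',u)
```

```text
[596.14125067  17.2672041  130.66033934] [ 1.79981621e+02 -2.51652479e-03  1.71532941e+02] [-0.51487865  0.47179948 -0.65062013]
```

View pics/c2.png

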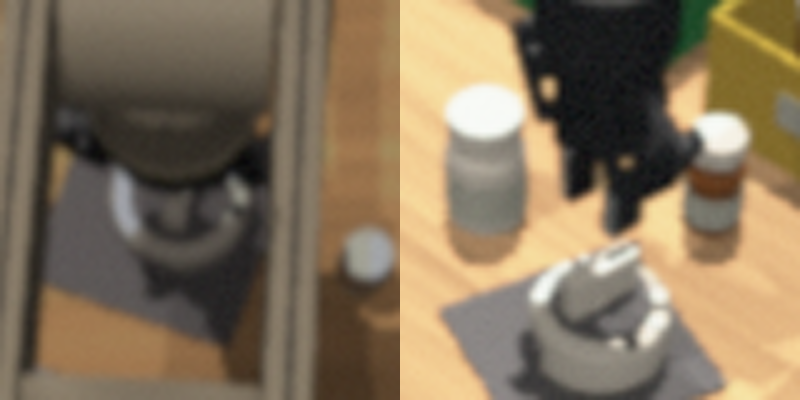

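The side picture shows the fingers open above the bar at (600,200) in the mosaic, lined up along it. I'll descend next.

>>> step_arm([
  [[0, 0, 0], 0],
  [[0, 0, 0], 0],
  [[0, 0, 10], 0],
  [[0, 0, 20], 0],
  [[0, 0, 26], 0],
  [[0, 0, 30], 0],
  [[0, 0, 30], 0],
  [[0, 0, 30], 0],
])

```text
time: 3.2
tool_pos: [596.4, 16.6, 100.4]
tcp_rot: [-180.0, -0.0, 171.5]
ft_force: [0.4, -0.5, -0.5]
finger_gap: 27.7
grip_force: 0.0
```

Run:
```python
from h import *
s=r.sense(); print(s['tool_pos'],s['tcp_rot'],s['ft_force'])
b=snapshot("side"); cv2.imwrite('pics/c3.png',crop(305,140,385,220,7,b))
```

```text
[596.36257571  16.5983773  100.36844749] [-1.79997712e+02 -1.03599146e-02  1.71515707e+02] [ 0.4304424  -0.49690741 -0.45354275]
```

View pics/c3.png

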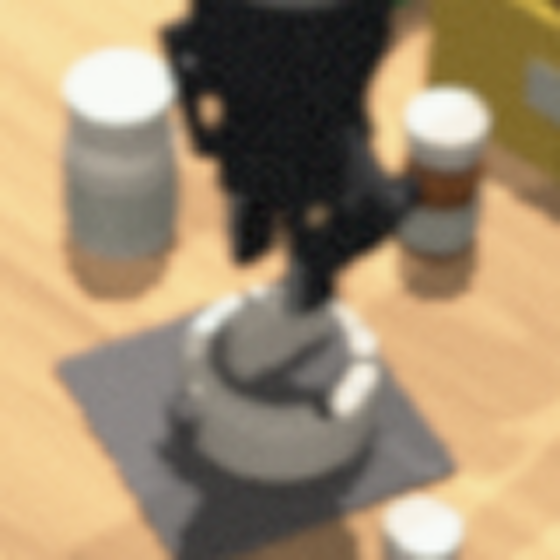

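The near fingertip at (310,290) in the crop is beside the bar, clear of its top. I'll keep descending in small steps.

>>> step_arm([
  [[0, 0, 6], 0],
  [[0, 0, 12], 0],
  [[0, 0, 16], 0],
  [[0, 0, 16], 0],
])

```text
time: 3.65
tool_pos: [595.6, 16.7, 83.2]
tcp_rot: [-180.0, -0.1, 171.5]
ft_force: [-1.0, -0.0, -0.9]
finger_gap: 28.0
grip_force: 0.0
```

>>> step_arm([
  [[0, 0, 6], 0],
  [[0, 0, 12], 0],
  [[0, 0, 16], 0],
  [[0, 0, 18], 0],
  [[0, 0, 18], 0],
  [[0, 0, 18], 0],
])

```text
time: 4.25
tool_pos: [596.5, 16.7, 66.5]
tcp_rot: [180.0, 0.0, 171.5]
ft_force: [-0.2, -0.2, -0.0]
finger_gap: 28.4
grip_force: 0.0
```

>>> step_arm([
  [[0, 0, 0], 0],
  [[0, 0, 0], 0],
], fingers=0.24)

```text
time: 4.45
tool_pos: [596.6, 16.6, 66.7]
tcp_rot: [180.0, 0.0, 171.5]
ft_force: [-0.5, -0.2, 0.2]
finger_gap: 20.6
grip_force: 0.0
```

>>> step_arm([
  [[0, 0, 0], 0],
  [[0, 0, 0], 0],
], fingers=0.21)

```text
time: 4.65
tool_pos: [596.4, 16.6, 66.6]
tcp_rot: [-180.0, 0.0, 171.5]
ft_force: [0.2, 0.5, 0.5]
finger_gap: 17.8
grip_force: 0.0
```

>>> step_arm([
  [[0, 0, 0], 0],
  [[0, 0, 0], 0],
], fingers=0.19)

```text
time: 4.85
tool_pos: [596.4, 16.6, 66.4]
tcp_rot: [-180.0, -0.0, 171.5]
ft_force: [-0.3, -0.5, 0.7]
finger_gap: 16.4
grip_force: 0.0
```

>>> step_arm([
  [[0, 0, 0], 0],
  [[0, 0, 0], 0],
], fingers=0.178)

```text
time: 5.05
tool_pos: [596.4, 16.7, 66.4]
tcp_rot: [-180.0, 0.0, 171.5]
ft_force: [0.6, -0.3, 0.4]
finger_gap: 15.3
grip_force: 0.0
```

>>> step_arm([
  [[0, 0, 0], 0],
  [[0, 0, 0], 0],
  [[0, 0, 0], 0],
  [[0, 0, 0], 0],
], fingers=0.1, squeeze=60)

```text
time: 5.45
tool_pos: [596.4, 16.7, 66.6]
tcp_rot: [180.0, 0.0, 171.5]
ft_force: [-0.9, 0.1, 2.6]
finger_gap: 12.8
grip_force: 59.9
```

>>> step_arm([
  [[0, 0, 0.3], 0],
  [[0, 0, 0.5], 0],
  [[0, 0, 0.5], 0],
])

```text
time: 5.75
tool_pos: [596.5, 16.7, 66.6]
tcp_rot: [180.0, 0.0, 171.5]
ft_force: [-4.2, 0.9, 6.4]
finger_gap: 12.7
grip_force: 60.5
```

>>> step_arm([
  [[0, 0, 0.4], 0],
  [[0, 0, 0.8], 0],
  [[0, 0, 0.8], 0],
  [[0, 0, 0.8], 0],
])

```text
time: 6.15
tool_pos: [596.5, 16.7, 66.5]
tcp_rot: [-180.0, 0.0, 171.5]
ft_force: [-6.4, 0.6, 12.3]
finger_gap: 12.9
grip_force: 61.5
```

>>> step_arm([
  [[0.3, 0, 0], 0],
  [[0.5, 0, 0], 0],
  [[0.5, 0, 0], 0],
])

```text
time: 6.45
tool_pos: [596.5, 16.7, 66.5]
tcp_rot: [180.0, 0.1, 171.5]
ft_force: [-3.1, -0.2, 9.9]
finger_gap: 12.8
grip_force: 61.3
```

>>> step_arm([
  [[0.4, 0, 0.6], 0],
  [[0.9, 0, 1.3], 0],
  [[1.3, 0, 1.9], 0],
  [[1.3, 0, 1.9], 0],
  [[1.3, 0, 1.9], 0],
])

```text
time: 6.95
tool_pos: [596.5, 16.7, 66.4]
tcp_rot: [180.0, 0.2, 171.5]
ft_force: [-5.9, 0.0, 20.1]
finger_gap: 12.8
grip_force: 62.5
```

>>> step_arm([
  [[0.4, 0, 0], 0],
  [[0.8, 0, 0.2], 0],
  [[0.8, 0, 0.2], 0],
  [[0.8, 0, 0.2], 0],
])

```text
time: 7.35
tool_pos: [596.4, 16.7, 66.4]
tcp_rot: [180.0, 0.3, 171.5]
ft_force: [-2.8, -0.7, 16.2]
finger_gap: 13.3
grip_force: 62.2
```

Run:
```python
from h import *
f=[]
for i in range(4):
    s=r.sense(); f.append(np.r_[s['ft_force'],s['wrist_torque']]); snapshot("side")
print(np.round(f,2)); print(s['tool_pos'],s['tcp_rot'],s['joint_pos'])
```

```text
[[-2.77 -0.7  16.23  0.02  0.54 -0.  ]
 [-1.94 -0.05 17.4  -0.06  0.53  0.  ]
 [-3.62 -0.52 18.25 -0.04  0.49 -0.08]
 [-1.31 -0.39 17.61 -0.03  0.59 -0.03]]
[596.41339143  16.72844911  66.4937349 ] [179.98477674   0.32908309 171.51770333] [-3.30748622e+00  1.52195401e+01  9.55648750e+01 -1.55650903e-02
  6.88864707e+01 -8.48196682e+01]
```

>>> step_arm([
  [[0, 0, 0], 1],
  [[0, 0, 0], 3],
  [[0, 0, 0], 5],
  [[0, 0, 0], 7],
  [[0, 0, 0], 9],
  [[0, 0, 0], 11],
  [[0, 0, 0], 12],
])

```text
time: 8.25
tool_pos: [596.4, 17.1, 66.4]
tcp_rot: [179.9, 0.3, 159.5]
ft_force: [-1.8, 1.9, 17.3]
finger_gap: 12.7
grip_force: 62.0
```

>>> step_arm([
  [[0, 0.4, 0], 2],
  [[0, 0.5, 0], 5],
  [[0, 0.6, 0], 8],
  [[0, 0.7, 0], 11],
  [[0, 0.8, 0], 14],
  [[-0.1, 0.9, 0], 17],
  [[-0.1, 1.0, 0], 20],
  [[-0.1, 1.1, 0], 23],
  [[-0.2, 1.2, 0], 26],
  [[-0.2, 1.2, 0], 28],
  [[-0.2, 1.2, 0], 29.5],
  [[-0.2, 1.2, 0], 29.5],
])

```text
time: 9.45
tool_pos: [597.0, 17.9, 66.5]
tcp_rot: [179.8, 0.2, 130.0]
ft_force: [-2.4, 0.3, 17.5]
finger_gap: 12.6
grip_force: 62.1
```

>>> step_arm([
  [[0, 0.1, 0], 2],
  [[0, 0.2, 0], 5],
  [[-0.1, 0.3, 0], 8],
  [[-0.1, 0.4, 0], 11],
  [[-0.1, 0.5, 0], 14],
  [[-0.1, 0.5, 0], 17],
  [[-0.2, 0.6, 0], 20],
  [[-0.2, 0.7, 0], 23],
  [[-0.2, 0.8, 0], 26],
  [[-0.3, 0.9, 0], 28],
  [[-0.3, 0.9, 0], 30],
  [[-0.3, 0.9, 0], 30],
])

```text
time: 10.65
tool_pos: [598.0, 18.3, 66.5]
tcp_rot: [179.7, 0.1, 100.0]
ft_force: [-2.0, 0.4, 17.8]
finger_gap: 12.9
grip_force: 62.2
```

>>> step_arm([
  [[0, 0.1, 0], 2],
  [[0, 0.2, 0], 5],
  [[0, 0.3, 0], 9],
  [[0, 0.4, 0], 13],
  [[-0.1, 0.5, 0], 17],
  [[-0.1, 0.7, 0], 21],
  [[-0.2, 0.8, 0], 25],
  [[-0.2, 0.9, 0], 29],
  [[-0.3, 1.0, 0], 33],
  [[-0.3, 1.1, 0], 36],
  [[-0.4, 1.1, 0], 37],
  [[-0.4, 1.1, 0], 37],
])

```text
time: 11.85
tool_pos: [599.2, 18.1, 66.5]
tcp_rot: [179.7, -0.1, 63.0]
ft_force: [-1.9, 0.9, 16.3]
finger_gap: 12.6
grip_force: 62.1
```

Run:
```python
from meas import *
im=gray("side",4); x,y=598.4,18.4
v=np.mean([samp("side",im,x,y,k,44) for k in(33,35,37)],0)
a=(np.degrees(A)+180)%360-180; i=np.argsort(a)
print([(int(a[j]),int(v[j])) for j in i if -130<a[j]<-20])
cv2.imwrite('pics/c4.png',crop(305,140,385,220,7,im))
```

```text
[(-128, 136), (-126, 137), (-124, 136), (-122, 136), (-120, 134), (-118, 131), (-116, 125), (-114, 115), (-112, 103), (-110, 91), (-108, 78), (-106, 70), (-104, 69), (-102, 75), (-100, 84), (-98, 96), (-96, 108), (-94, 118), (-92, 126), (-90, 132), (-88, 137), (-86, 143), (-84, 147), (-82, 151), (-80, 153), (-78, 155), (-76, 156), (-74, 157), (-72, 158), (-70, 159), (-68, 158), (-66, 153), (-64, 149), (-62, 143), (-60, 137), (-58, 130), (-56, 124), (-54, 119), (-52, 113), (-50, 107), (-48, 112), (-46, 118), (-44, 124), (-42, 136), (-40, 151), (-38, 167), (-36, 181), (-34, 195), (-32, 208), (-30, 218), (-28, 220), (-26, 219), (-24, 219), (-22, 216)][ WARN:0@2.305] global loadsave.cpp:1063 imwrite_ Unsupported depth image for selected encoder is fallbacked to CV_8U.
```

View pics/c4.png

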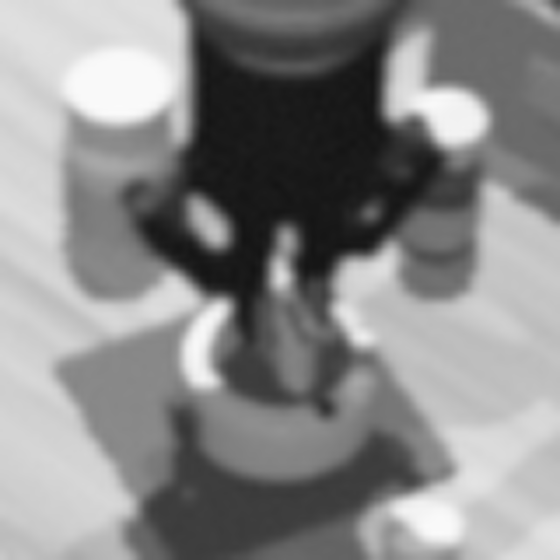

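The stud is at −105°, so the case has not moved, and the pointer tip (300,385) lies past the stud (325,405). I'll turn back now.

>>> step_arm([
  [[0, -0.1, 0], -2],
  [[0, -0.2, 0], -5],
  [[0, -0.3, 0], -9],
  [[-0.1, -0.4, 0], -13],
  [[-0.1, -0.5, 0], -17],
  [[-0.1, -0.6, 0], -21],
  [[-0.2, -0.7, 0], -25],
  [[-0.2, -0.8, 0], -29],
  [[-0.3, -0.9, 0], -32],
  [[-0.3, -1.0, 0], -34],
  [[-0.3, -1.0, 0], -34],
])

```text
time: 13.15
tool_pos: [598.1, 18.3, 66.5]
tcp_rot: [179.7, 0.1, 97.1]
ft_force: [-2.4, 1.3, 16.7]
finger_gap: 12.9
grip_force: 62.1
```

>>> step_arm([
  [[0, -0.1, 0], -2],
  [[0, -0.2, 0], -5],
  [[0, -0.3, 0], -9],
  [[0, -0.4, 0], -13],
  [[-0.1, -0.5, 0], -17],
  [[-0.1, -0.7, 0], -21],
  [[-0.1, -0.8, 0], -25],
  [[-0.2, -0.9, 0], -29],
  [[-0.2, -1.0, 0], -32],
  [[-0.3, -1.0, 0], -34],
  [[-0.3, -1.0, 0], -34.6],
  [[-0.3, -1.0, 0], -34.6],
])

```text
time: 14.35
tool_pos: [597.0, 17.8, 66.5]
tcp_rot: [179.8, 0.2, 131.6]
ft_force: [-3.4, 1.2, 18.8]
finger_gap: 13.1
grip_force: 62.2
```

>>> step_arm([
  [[-0.4, 0.35, -0.7], 0],
  [[-0.8, 0.7, -1.4], 0],
  [[-1.2, 1.0, -2.1], 0],
  [[-1.6, 1.4, -2.8], 0],
  [[-1.6, 1.4, -2.8], 0],
  [[-1.6, 1.4, -2.8], 0],
])

```text
time: 14.95
tool_pos: [597.1, 17.8, 66.6]
tcp_rot: [180.0, 0.0, 131.6]
ft_force: [-1.3, 0.5, 6.5]
finger_gap: 12.9
grip_force: 60.6
```

>>> step_arm([
  [[0, 0, 0], 0],
  [[0, 0, 0], 0],
  [[0, 0, 0], 0],
  [[0, 0, 0], 0],
], fingers=0.33)

```text
time: 15.35
tool_pos: [596.3, 17.7, 65.4]
tcp_rot: [-180.0, -0.0, 131.6]
ft_force: [0.9, -0.8, -0.1]
finger_gap: 28.2
grip_force: 0.0
```

>>> step_arm([
  [[0, 0, -5], 0],
  [[0, 0, -15], 0],
  [[0, 0, -35], 0],
  [[0, 0, -65], 0],
  [[0, 0, -100], 0],
  [[0, 0, -140], 0],
  [[0, 0, -180], 0],
  [[0, 0, -180], 0],
  [[0, 0, -180], 0],
])

```text
time: 16.25
tool_pos: [597.6, 17.7, 248.6]
tcp_rot: [179.8, 0.2, 131.6]
ft_force: [-0.6, 0.6, 0.4]
finger_gap: 28.4
grip_force: 0.0
```

>>> step_arm([
  [[410, 36, 0], 0],
  [[410, 36, 0], 0],
  [[410, 36, 0], 0],
  [[410, 36, 0], 0],
  [[410, 36, 0], 0],
  [[410, 36, 0], 0],
  [[410, 36, 0], 0],
  [[410, 36, 0], 0],
  [[410, 36, 0], 0],
  [[410, 36, 0], 0],
])

```text
time: 17.25
tool_pos: [349.3, 349.0, 244.6]
tcp_rot: [-179.9, -0.0, 131.8]
ft_force: [0.1, -0.9, -0.3]
finger_gap: 28.5
grip_force: 0.0
```

Run:
```python
from meas import *
a=(np.degrees(A)+180)%360-180; i=np.argsort(a)
for n in("top","side"):
    im=gray(n,4); o=centre(n,im,597.5,17); old=np.load(n+'.npy'); oo=centre(n,old,597.5,17); x,y=o.x
    print(n,o.x.round(1),oo.x.round(1))
    v=np.mean([samp(n,im,x,y,k,44) for k in(33,35,37)],0)
    print([(int(a[j]),int(v[j])) for j in i if -116<a[j]<75])
t=snapshot("top"); b=snapshot("side")
cv2.imwrite('pics/c5.png',np.hstack([crop(290,145,350,205,6,t),crop(315,165,375,225,6,b)]))
```

```text
top [597.8  15.1] [597.5  15.6]
[(-114, 121), (-112, 108), (-110, 94), (-108, 84), (-106, 81), (-104, 81), (-102, 89), (-100, 101), (-98, 113), (-96, 123), (-94, 133), (-92, 138), (-90, 141), (-88, 144), (-86, 143), (-84, 143), (-82, 142), (-80, 141), (-78, 140), (-76, 140), (-74, 140), (-72, 142), (-70, 144), (-68, 146), (-66, 147), (-64, 148), (-62, 147), (-60, 147), (-58, 144), (-56, 141), (-54, 135), (-52, 127), (-50, 121), (-48, 116), (-46, 116), (-44, 119), (-42, 123), (-40, 128), (-38, 132), (-36, 135), (-34, 137), (-32, 140), (-30, 141), (-28, 142), (-26, 141), (-24, 139), (-22, 137), (-20, 136), (-18, 136), (-16, 138), (-14, 140), (-12, 143), (-10, 145), (-8, 146), (-6, 148), (-4, 148), (-2, 148), (0, 145), (2, 140), (4, 134), (6, 127), (8, 120), (10, 119), (12, 123), (14, 128), (16, 134), (18, 140), (20, 144), (22, 147), (24, 148), (26, 149), (28, 150), (30, 149), (32, 148), (34, 146), (36, 144), (38, 142), (40, 142), (42, 143), (44, 145), (46, 146), (48, 148), (50, 148), (52, 148), (54, 145), (56, 143), (58, 138), (60, 134), (62, 129), (64, 125), (66, 124), (68, 127), (70,
[... 463 characters left out ...]
2), (-48, 178), (-46, 183), (-44, 188), (-42, 194), (-40, 205), (-38, 216), (-36, 225), (-34, 227), (-32, 229), (-30, 231), (-28, 230), (-26, 227), (-24, 224), (-22, 219), (-20, 212), (-18, 204), (-16, 196), (-14, 188), (-12, 180), (-10, 170), (-8, 160), (-6, 154), (-4, 154), (-2, 159), (0, 169), (2, 180), (4, 190), (6, 200), (8, 207), (10, 209), (12, 210), (14, 210), (16, 209), (18, 207), (20, 203), (22, 199), (24, 193), (26, 188), (28, 187), (30, 188), (32, 193), (34, 204), (36, 216), (38, 224), (40, 231), (42, 236), (44, 237), (46, 239), (48, 240), (50, 240), (52, 241), (54, 241), (56, 241), (58, 242), (60, 242), (62, 242), (64, 241), (66, 241), (68, 240), (70, 238), (72, 236), (74, 233)]
```

View pics/c5.png

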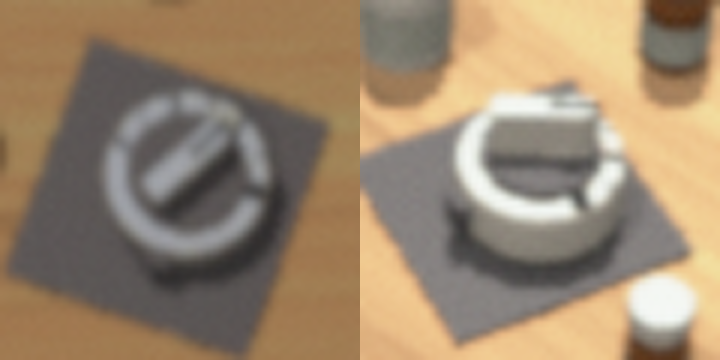

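Run:
```python
from meas import *
from scipy.ndimage import gaussian_filter
# brightness of bar top along diametral strips vs direction, z=80
for n,(x,y) in(("top",(597.6,16)),("side",(598.3,18))):
    im=gray(n,3); best=[]
    for th in range(-75,-24,1):
      for off in np.arange(-5,5.1,1):
        t=np.radians(th); s=np.arange(-23,20,1.)
        m=0
        for w,k in((0,2),(-4,1),(4,1),(11,-2),(-11,-2)):
            o=off+w
            p=proj(n,np.c_[x+s*np.cos(t)-o*np.sin(t),y+s*np.sin(t)+o*np.cos(t),np.full(len(s),80.)])
            m+=k*map_coordinates(im,[p[:,1],p[:,0]],order=1).mean()
        best.append((m,th,off))
    print(n,[(round(float(m)),t,float(o)) for m,t,o in sorted(best)[-5:]])
s=r.sense(); print(s['time'],s['ft_force'])
```

```text
top [(249, -52, -1.0), (250, -48, -1.0), (250, -51, -1.0), (251, -49, -1.0), (251, -50, -1.0)]
side [(226, -50, -1.0), (226, -51, -1.0), (227, -51, -2.0), (227, -53, -2.0), (227, -52, -2.0)]
18.05 [0.4437135  0.00494796 0.19198564]
```

The pointer reads about −49°, against a 20 minute mark at −48° and a stud at −105°, so it is within a minute. The case has not moved. I'll hand it in.

```bash
python3 -c "
from bench import r
print(r.hand_in())"
```

```text
the job is handed in; nothing more can be done
None
```

The timer was wound about 2 minutes past the 30 minute stud, then turned back to 20 minutes (my readings put it within half a minute) and released. The case did not visibly move, the highest push I read was about 20 N, and the job is handed in.

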